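# Fit the grating disc on the vegetable-prep machine

## Task

Fit the grating disc (the one with rings of small teeth) to the vegetable-prep machine: set it over the central shaft, turn it until it drops over the drive pin as well, then press it down past the stiff collar until it is fully home and sits level on the hub. Let go of it, leave the slicing disc where it lies and knock nothing over.

Things in the scene. Friction and masses are not known exactly. Their poses are not given: they have to be found in the camera images.
- grater_disc_mid (a point): Grating disc, the part to fit: steel plate 120 mm across, 5 mm thick, three rings of small holes with raised teeth; a grey grip bar stands on its middle, 54 mm long (x), 24 mm thick (y), 44 mm tall above the plate; about 0.26 kg. Point at its centre, half-way up, 24.5 mm above the underside and 24.5 mm below the grip's flat top. z = up. It lies flat at the right; the discs swap places.
- grater_bore (a point): Centre of the grating disc's flat underside, at the mouth of its blind bore (12 mm in diameter, 45 mm deep, up into the grip). Same axes. Four round 10 mm pin holes go through the plate, 30 mm from this point: two on the bar's line (+x, -x), two across it (+y, -y). So the disc fits in four positions a quarter turn apart.
- slicer_disc_mid (a point): Slicing disc, not wanted, leave it where it lies: same size, pin holes and grip bar as the grating disc, but two long straight slots with a raised blade at each, and no teeth. Point at its centre, half-way up; x = along its grip bar, z = up.
- machine_seat (a point): Point on the shaft axis at the height of the flat black hub face (83 mm across, 78 mm above the worktop) on which the disc's underside rests when fully home. z = up the shaft; -x = front of the machine. The machine is a white box, 168 x 148 mm, fixed; on it a round metal bowl, 138 mm inside, rim 5 mm above this point, holds the hub.
- shaft_top (a point): Top of the steel shaft on the hub's axis, 40 mm above the hub face; the shaft is 10 mm in diameter, its last 6 mm tapered to 4.4 mm. One steel drive pin, 7 mm thick, rounded end 13 mm above the hub face, stands 30 mm from the axis; its direction from the shaft differs every time and is not in these axes. A disc not over it rides on it, leaning up to 0.13 rad, the underside's centre 8 to 13 mm above the hub face.
- grip_collar (a joint): Grey split spring collar, 39 mm across, gripping the shaft's foot; metres down: 0 = up, its top 5 mm above the hub face; 0.005 = pushed fully down, flush. It slides under a push of about 10 N and stays where it is pushed; the disc's weight does not move it. A disc turned over the pin drops by itself about 8 mm on to it. The hub is held by the motor's drag, 0.6 N m: a light touch does not turn it.
- beer_bottle: Bystander: brown long-neck glass bottle, 61 mm in diameter and 230 mm tall, standing at the back left. Origin at the centre of its foot, z = up along it.
- drink_can: Bystander: slim drink can, 53 mm in diameter and 134 mm tall, standing at the back beside the bottle. Origin at the centre of its foot, z = up along it.
- salt: Bystander: white salt shaker, 40 mm across and 81 mm tall, standing at the back. Origin at the centre of its foot, z = up along it.
- red_sauce_bottle: Bystander: red squeeze bottle, 60 mm in diameter and 187 mm tall, standing at the left by the printer. Origin at the centre of its foot, z = up along it.

How it is judged:
By the outcome, as a careful person would: the job done as asked, in the order asked, and still so for the second after the job is handed in, with the robot touching nothing.
It also fails if it takes over 54 s, if anything falls off the work surface, if the arm or the gripper's body presses on something with over 40 N, if the wrist force passes 120 N, or if a joint passes its speed limit or range.

## Robot

A 7-joint arm with a two-finger parallel gripper is mounted at the origin on the work surface; the furniture and walls round the work are solid. World frame = base frame: x ahead of the robot, y to its left, z up, the work surface at z = 0. Lengths are in m, angles in rad, forces in N, time in s.
With the tool pointing down it reaches from about 0.4 to 0.85 m from the base axis. Payload 10.4 kg.
Tool frame: the origin (TCP) lies at the very end of the fingers, on their centre line; the grasp point (between the pads) lies 19 mm behind it (r.pinch_z is the distance from the TCP to the grasp point, in m); z points along the fingers, y is the line along which they close (so a half turn about z gives the same grasp; the last joint's range is limited). The gripper opens to 87 mm and grips with 3 to 60 N. Pads are 19 mm wide; open, the fingers measure 117 mm over their backs; the gripper's body (75 mm by 190 mm) begins 51 mm behind the grasp point.
Start: joints at [1.19, 0.332, -0.065, 1.46, 0.022, 1.35, -0.088], TCP at [0.219, -0.585, 0.194] pointing down, gripper open.
Joint ranges: [-2.6, 2.6], [-0.5, 2.12], [-1.47, 1.34], [0.16, 2.42], [-1.27, 4.41], [0.06, 2.06], [-2.6, 2.6]. Speed limits (rad/s): [2.22, 2.22, 2.79, 2.79, 3.14, 3.14, 3.14].

## Interface

Orientations are given as a unit quaternion [x, y, z, w].
In Python, from bench import sensors, vision, r gives the robot as it stands.
- The arm moves only by the shell command python3 -m crank 'ROWS' [OPENING] [FORCE]. ROWS is JSON, a list of rows, each a list of 2 entries, a list of its own where there are three numbers: the shift along the tool's x, y, z normalised to -1 to 1, where 1 is 3 cm, then the turn about the tool's z normalised to -1 to 1, where 1 is 8 degrees. A call has 1 to 12 rows; each row shifts and turns the commanded pose from where the row before left it, along the tool's axes as they then stand; what a row does not reach is not made up. A row lasts 1/8 s, in which the tool goes at most 62.5 mm and 10.7 degrees, less where a joint would pass 70% of its speed; a pose out of reach is approached as far as the arm can. A call with a number of a shift or a turn outside -1 to 1 is refused whole. A call with a gripper value outside its range is refused whole. OPENING is the opening, from 0 (shut) to 1 (fully open), set as the call begins (- or left out, the last holds). The fingers move at their own pace and stop on an object; FORCE is the grip in N (left out, the last holds). Time passes only in rows, so rows that do not move let the fingers close. It gives the time, the measured TCP pose, the force, the opening and the grip force at its end, in the units of the state.
- sensors.read_state(): the state, without advancing time (a new reading comes with each control period).
- vision.camera(name): name is "scene" or "side" or "wrist"; returns the picture (420x560x3 uint8, red, green, blue); there is no depth.
- vision.camera_model(name): a dict with "vertical_fov" (degrees; the focal length in pixels is half the picture's height over the tangent of half this angle, whatever the lens; pixels are square), "cx", "cy" (the principal point, pixels), "camera_from_world" (4x4, takes a point from world to camera coordinates); the wrist camera has in their place "hand_eye" (4x4, takes a point from camera to tool coordinates, whose origin is the TCP and whose axes are the flange's). Camera axes: x right, y down, z forward; pixel columns grow to the right and rows downward; lengths in m; the calibration is good to about 2 mm. The wrist camera is an equidistant fisheye: a pixel r from the principal point sees the ray r / f radians off the axis. A picture is of the moment at which its call begins: read the wrist's pose just before it. camera_model takes no time and is no camera call.
- r.close_job(): hands the job in; it is judged then, once.
The state is a dict: "time": time; "joint_positions": joint angles; "joint_vel": joint speeds; "joint_torque": joint torques, N m; "ee_pos": TCP position; "eef_rot": TCP orientation; "ft_force": force on the tool from outside, world axes, zero at the start; "torque": the same for the moment, N m; "width": finger opening in m; "grip_force": force on a finger pad.
Only numpy, scipy, OpenCV 4.12 (cv2) and the standard library are available. Lean on these libraries where they do the work, as an engineer would, in place of code of your own. Each camera call takes 0.05 s, during which the arm holds its last target. There are 200 camera calls.

## Working session

There is one attempt and no reset: what is moved stays moved. The work goes in short steps, Python scripts to look and compute and a shell command to move; the robot and the scene stay as the last step left them, time stands still between calls to the robot, and variables do not carry over. Pictures are saved under pics/ and viewed, at most 12 in all, crops included, and the job is handed in when it is done.

```bash
mkdir -p pics; ls; python3 - <<'E'
from bench import sensors, vision, r
import cv2,json
s=sensors.read_state(); print(s)
for n in("scene","side","wrist"):
    m=vision.camera_model(n); print(n,m)
    cv2.imwrite(f"pics/{n}0.png",vision.camera(n)[:,:,::-1])
E
```

```text
pics
{'time': 0.0, 'joint_positions': array([ 1.19039813,  0.33288235, -0.06474087,  1.46093073,  0.02157321,
        1.34988452, -0.0885274 ]), 'joint_vel': array([-8.84439304e-04,  3.56019951e-04, -5.11627781e-04,  1.35832070e-03,
        9.96277320e-04,  2.99881157e-05,  1.39877658e-03]), 'joint_torque': array([-8.51869790e-04, -6.23252892e+01,  2.38920422e-02, -3.89893985e+01,
       -6.14648801e-02,  3.98844620e-02,  1.31796151e-04]), 'ee_pos': array([ 0.2187619 , -0.58501588,  0.19365257]), 'eef_rot': array([ 9.84037622e-01,  1.77959153e-01, -1.37777066e-04, -6.91826133e-04]), 'ft_force': array([-0.26406338, -0.35359912,  0.15881311]), 'torque': array([ 0.04061319, -0.02036412,  0.02294735]), 'grip_force': 0.0, 'width': 0.08724003912932284}
scene {'vertical_fov': 53.85430821288638, 'cx': 279.26113146591155, 'cy': 200.35872011022315, 'camera_from_world': array([[ 0.99937474, -0.02639083, -0.02352995, -0.53125731],
       [-0.03265638, -0.4338564 , -0.90039002,  0.12268799],
       [ 0.01355342,  0.90059544, -0.43444695,  0.88486162],
       [ 0.        ,  0.        ,  0.        ,  1.        ]])}
side {'vertical_fov': 54.8699236001904, 'cx': 275.45606358069546, 'cy': 208.52267337012913, 'camera_from_world': array([[ 0.99719115, -0.0748828 ,  0.00154173, -0.54333253],
       [-0.04335847, -0.5939311 , -0.80334668,  0.11869489],
       [ 0.06107253,  0.80102335, -0.59550964,  0.83756587],
       [ 0.        ,  0.        ,  0.        ,  1.        ]])}
wrist {'vertical_fov': 65.70646984690485, 'cx': 280.24277024586297, 'cy': 204.81538789572252, 'hand_eye': array([[-1.54571507e-03, -9.58104277e-01, -2.86415442e-01,
         7.89814741e-02],
       [ 9.99998666e-01, -1.63218092e-03,  6.31478392e-05,
         1.45682690e-03],
       [-5.27984035e-04, -2.86414962e-01,  9.58105522e-01,
        -1.89776761e-01],
       [ 0.00000000e+00,  0.00000000e+00,  0.00000000e+00,
         1.00000000e+00]])}
```

View pics/scene0.png

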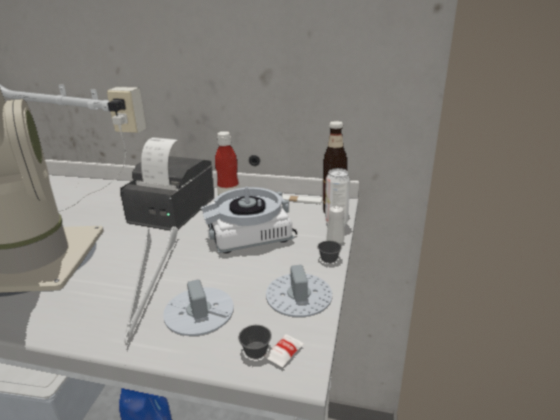

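View pics/side0.png

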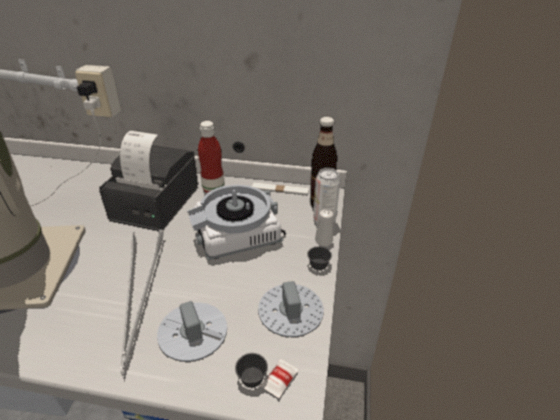

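The scene view shows the grating disc (rings of teeth) at (299,293) with its grip top near (298,268). The slicing disc is at (198,309) and the machine shaft near (247,200). In the side view these are at (291,308), (192,330) and (235,198). I'll enlarge the parts that matter.

```bash
python3 - <<'E'
import cv2,numpy as np
T=[]
for n,b in (("scene",[(259,255),(207,175)]),("side",[(251,272),(195,178)])):
    im=cv2.imread(f"pics/{n}0.png")
    T.append(np.hstack([cv2.resize(im[y:y+60,x:x+80],None,fx=5,fy=5,interpolation=cv2.INTER_CUBIC) for x,y in b]))
cv2.imwrite("pics/c1.png",np.vstack(T))
E
```

```text
(no output)
```

View pics/c1.png

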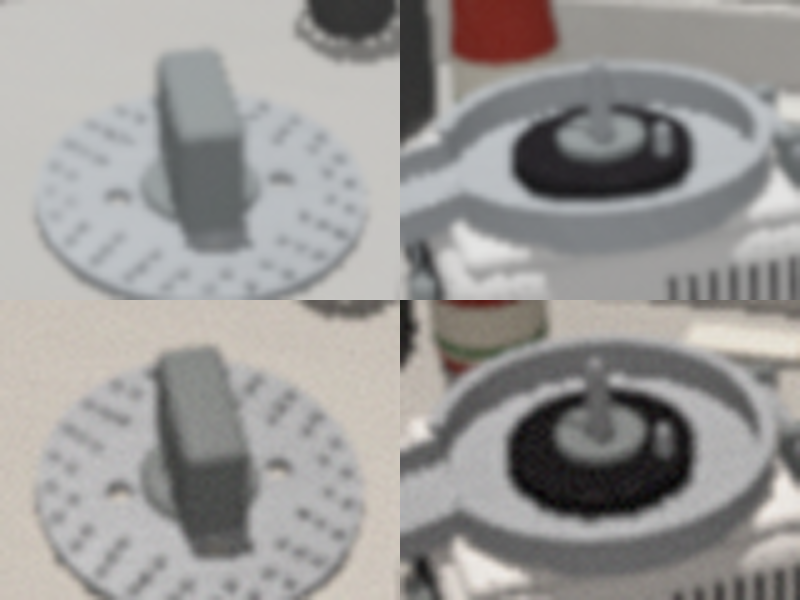

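```bash
cat > h.py <<'E'
import numpy as np, cv2
from bench import sensors, vision, r
from scipy.spatial.transform import Rotation as R
def K(m): 
    f=210/np.tan(np.radians(m["vertical_fov"]/2)); return np.array([[f,0,m["cx"]],[0,f,m["cy"]],[0,0,1]])
def tri(a,b):
    P=[K(m)@m["camera_from_world"][:3] for m in map(vision.camera_model,("scene","side"))]
    X=cv2.triangulatePoints(P[0],P[1],np.array(a,float),np.array(b,float)); return X[:3,0]/X[3,0]
def onz(n,p,z):
    m=vision.camera_model(n);M=m["camera_from_world"];d=M[:3,:3].T@np.linalg.inv(K(m))@[p[0],p[1],1];c=-M[:3,:3].T@M[:3,3]
    return c+d*(z-c[2])/d[2]
E
python3 - <<'E'
from h import *
np.set_printoptions(precision=4,suppress=True)
o={"g":((259,255),(251,272)),"m":((207,175),(195,178))}
pts={"BL":("g",(162,52),(165,50)),"BR":("g",(218,50),(215,47)),"FR":("g",(243,137),(247,158)),"FL":("g",(178,140),(187,164)),
"hL":("g",(118,195),(120,190)),"hR":("g",(282,178),(278,167)),"shaft":("m",(200,65),(197,58)),"pin":("m",(262,124),(264,122)),"collar":("m",(200,135),(200,134))}
zz=dict(BL=.049,BR=.049,FR=.049,FL=.049,hL=.004,hR=.004,shaft=.118,pin=.090,collar=.083)
for k,(c,a,b) in pts.items():
    A=np.array(o[c][0])+np.array(a)/5;B=np.array(o[c][1])+np.array(b)/5
    print(k,A,B,tri(A,B),onz("scene",A,zz[k]),onz("side",B,zz[k]))
E
```

```text
BL [291.4 265.4] [284. 282.] [ 0.5511 -0.1295  0.0466] [ 0.5513 -0.1329  0.049 ] [ 0.5505 -0.1318  0.049 ]
BR [302.6 265. ] [294.  281.4] [ 0.5707 -0.1281  0.0454] [ 0.5717 -0.1328  0.049 ] [ 0.5688 -0.1317  0.049 ]
FR [307.6 282.4] [300.4 303.6] [ 0.5755 -0.1812  0.0461] [ 0.5762 -0.1847  0.049 ] [ 0.574  -0.1838  0.049 ]
FL [294.6 283. ] [288.4 304.8] [ 0.5537 -0.1842  0.0482] [ 0.554  -0.1851  0.049 ] [ 0.5532 -0.1849  0.049 ]
hL [282.6 294. ] [275. 310.] [ 0.5329 -0.1584  0.0051] [ 0.5336 -0.1568  0.004 ] [ 0.5322 -0.1576  0.004 ]
hR [315.4 290.6] [306.6 305.4] [ 0.5925 -0.1515  0.0046] [ 0.5938 -0.1504  0.004 ] [ 0.5914 -0.1512  0.004 ]
shaft [247. 188.] [234.4 189.6] [0.4632 0.0928 0.1054] [0.4659 0.0647 0.118 ] [0.4632 0.0737 0.118 ]
pin [259.4 199.8] [247.8 202.4] [0.4908 0.0705 0.0858] [0.4917 0.0618 0.09  ] [0.4902 0.0644 0.09  ]
collar [247. 202.] [235.  204.8] [0.4631 0.0684 0.0823] [0.4638 0.0672 0.083 ] [0.4625 0.0673 0.083 ]
```

The triangulated heights agree with the text: grip top about 0.047, shaft and collar consistent. Grater centre is about (0.563, -0.157) with its bar at about 95°. The shaft is at about (0.4635, 0.067), with the pin about -8° from it. Now I'll move over the grater.

```bash
python3 -m crank '[[[0,0,0],-1],[[0,0,0],-1],[[0,0,0],-1],[[0,0,0],-1],[[0,0,0],-1],[[0,0,0],-1],[[0,0,0],-1],[[0,0,0],-1],[[0,0,0],-1],[[0,0,0],-0.34]]' 1 && python3 -m crank '[[[0.9,0.9,0],0],[[0.9,0.9,0],0],[[0.9,0.9,0],0],[[0.9,0.9,0],0],[[0.9,0.9,0],0],[[0.9,0.9,0],0],[[0.9,0.9,0],0],[[0.9,0.9,0],0],[[0.9,0.9,0],0],[[0.9,0.9,0],0],[[0.9,0.9,0],0],[[0.9,0.9,0],0]]'
```

```text
time: 1.4
ee_pos: [0.2187, -0.5853, 0.1941]
eef_rot: [0.673, 0.74, 0.0, -0.0]
ft_force: [-0.4, 0.8, -0.6]
width: 0.0869
grip_force: 0.0
time: 2.9
ee_pos: [0.5126, -0.2323, 0.1943]
eef_rot: [0.674, 0.739, -0.0, -0.0]
ft_force: [-0.4, 0.0, -0.8]
width: 0.0869
grip_force: 0.0
```

```bash
python3 -m crank '[[[0.79,0.63,0],0],[[0.79,0.63,0],0],[[0.79,0.63,0],0],[[0,0,0],0],[[0,0,0],0]]' ; cat >> h.py <<'E'
def shot(name):
    s=sensors.read_state(); im=vision.camera("wrist")[:,:,::-1]; cv2.imwrite(f"pics/{name}.png",im); np.savez(f"pics/{name}.npz",p=s["ee_pos"],q=s["eef_rot"]); return im
def wz(name,px,z):
    d=np.load(f"pics/{name}.npz");m=vision.camera_model("wrist");f=K(m)[0,0];H=m["hand_eye"]
    u=np.array(px,float)-[m["cx"],m["cy"]];rr=np.hypot(*u);t=rr/f
    v=np.array([*(u/rr*np.sin(t)),np.cos(t)]);Q=R.from_quat(d["q"]).as_matrix()
    c=Q@H[:3,3]+d["p"];v=Q@H[:3,:3]@v; return c+v*(z-c[2])/v[2]
E
python3 -c "
from h import *
shot('w1')"
```

```text
time: 3.52
ee_pos: [0.5617, -0.158, 0.1942]
eef_rot: [0.674, 0.738, -0.0, -0.0]
ft_force: [-0.6, -0.3, -0.4]
width: 0.0867
grip_force: 0.0
```

View pics/w1.png

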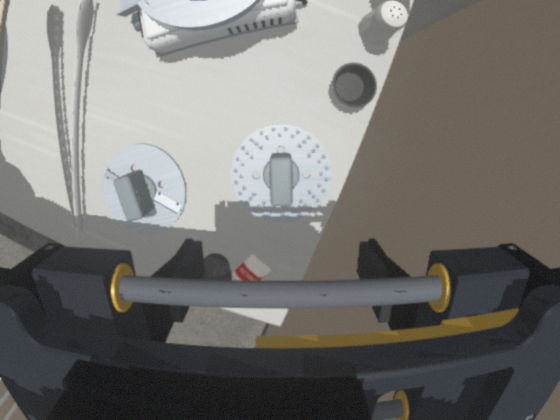

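The wrist view shows the grater's bar between (280,154) and (282,206), with side holes at (257,175) and (306,174) and the top hole at (281,148). The bar lines up with the tool.

```bash
python3 -c "
from h import *
for p,z in (((257,175),.005),((306,174),.005),((281,148),.005),((280,154),.049),((282,206),.049)): print(p,wz('w1',p,z).round(4))
m=vision.camera_model('wrist')
im=cv2.imread('pics/w1.png');cv2.imwrite('pics/w1c.png',cv2.resize(im[110:230,220:350],None,fx=5,fy=5,interpolation=cv2.INTER_CUBIC))
"
```

```text
(257, 175) [ 0.5345 -0.1596  0.005 ]
(306, 174) [ 0.5924 -0.1532  0.005 ]
(281, 148) [ 0.56  -0.125  0.005]
(280, 154) [ 0.559  -0.1262  0.049 ]
(282, 206) [ 0.5661 -0.182   0.049 ]
```

View pics/w1c.png

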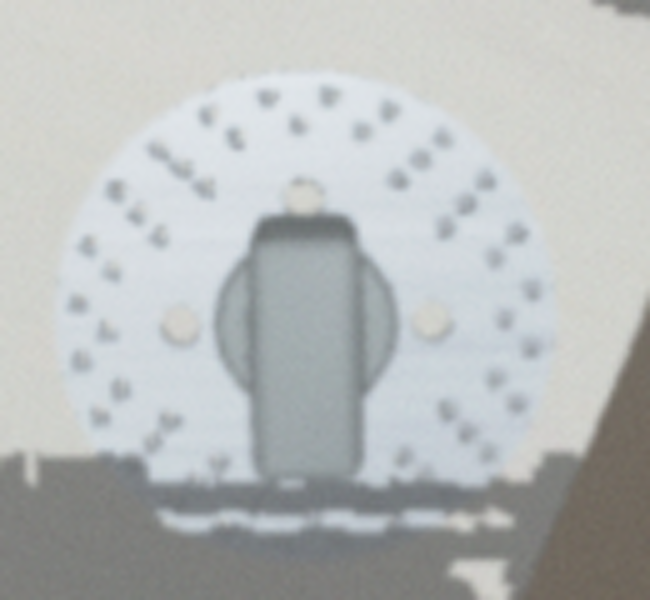

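```bash
python3 -m crank '[[[0.04,0.04,0.95],0],[[0,0,0.95],0],[[0,0,0.95],0],[[0,0,0.95],0],[[0,0,0.95],0],[[0,0,0.7],0],[[0,0,0.5],0],[[0,0,0],0],[[0,0,0],0]]' && python3 -m crank '[[[0,0,0],0],[[0,0,0],0],[[0,0,0],0],[[0,0,0],0],[[0,0,0],0],[[0,0,0],0],[[0,0,0],0],[[0,0,0],0]]' 0 45
```

```text
time: 4.7
ee_pos: [0.5637, -0.1564, 0.0168]
eef_rot: [0.674, 0.738, 0.0, 0.001]
ft_force: [-0.7, -0.1, 0.1]
width: 0.0868
grip_force: 0.0
time: 5.7
ee_pos: [0.5631, -0.156, 0.0159]
eef_rot: [0.674, 0.739, -0.0, -0.0]
ft_force: [-1.2, 0.6, -0.7]
width: 0.0229
grip_force: 45.0
```

```bash
python3 -m crank '[[[0,0,-0.5],0],[[0,0,-0.9],0],[[0,0,-0.9],0],[[0,0,-0.9],0],[[0,0,-0.9],0],[[0,0,-0.9],0],[[0,0,-0.8],0]]' && python3 -m crank '[[[0.64,-0.42,0],0],[[0.64,-0.42,0],0],[[0.64,-0.42,0],0],[[0.64,-0.42,0],0],[[0.64,-0.42,0],0],[[0.64,-0.42,0],0],[[0.64,-0.42,0],0],[[0,0,0],0],[[0,0,0],0],[[0,0,0],0]]' ; python3 -c "
from h import *
im=shot('w2');"
```

```text
time: 6.58
ee_pos: [0.5632, -0.1558, 0.1919]
eef_rot: [0.674, 0.739, 0.0, 0.0]
ft_force: [0.9, 0.3, -1.3]
width: 0.0231
grip_force: 45.0
time: 7.82
ee_pos: [0.4634, -0.0308, 0.1901]
eef_rot: [0.674, 0.738, 0.0, 0.0]
ft_force: [-0.6, -0.5, -2.9]
width: 0.023
grip_force: 45.0
```

View pics/w2.png

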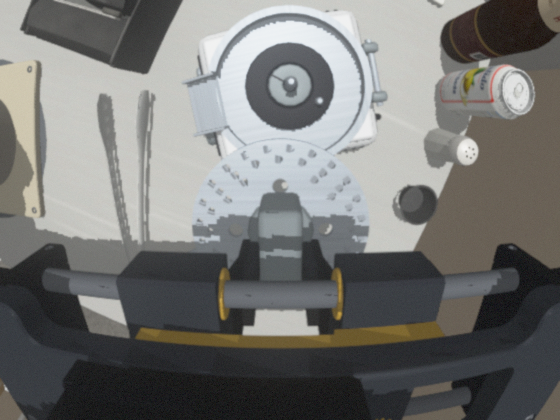

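The machine and the held disc both show in this view: shaft top near (291,83), pin near (320,100), and disc holes at (280,186), (236,228) and (326,228). I'll enlarge the shaft and the disc.

```bash
python3 -c "
from h import *
im=cv2.imread('pics/w2.png');f=lambda a:cv2.resize(a,None,fx=4,fy=4,interpolation=cv2.INTER_CUBIC)
cv2.imwrite('pics/w2c.png',np.hstack([cv2.resize(im[40:140,241:341],None,fx=4,fy=4,interpolation=cv2.INTER_CUBIC),cv2.resize(im[135:235,190:290+90],None,fx=2,fy=2,interpolation=cv2.INTER_CUBIC).repeat(2,0)[:400]]))
"
```

```text
(no output)
```

View pics/w2c.png

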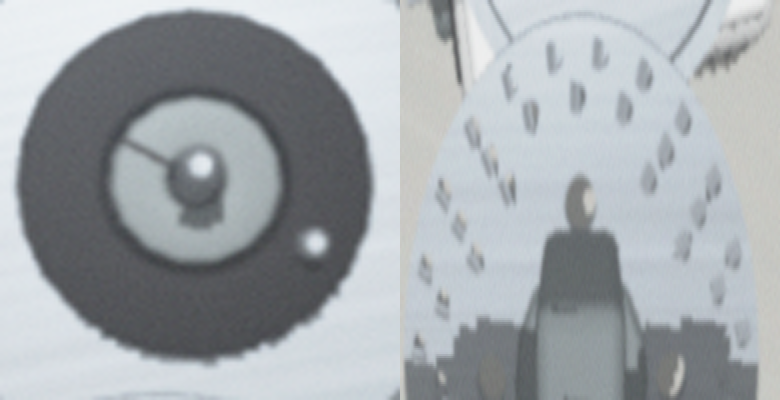

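```bash
python3 -c "
from h import *
z=.1901-.0109
S={}
for k,p,zz in (('hub',(289.9,86.5),.078),('collar',(290,85),.083),('shaft',(291.25,81.25),.118),('pin',(319.75,100.25),.091),('hT',(280,185.75),z),('hL',(235,229.5),z),('hR',(326,229),z)): S[k]=wz('w2',p,zz);print(k,S[k].round(4))
ax=(S['hub']+S['collar']+S['shaft'])/3;d=S['pin']-ax;print('pin ang',np.degrees(np.arctan2(d[1],d[0])),np.hypot(*d[:2]))
d=S['hR']-S['hL'];print('hole ang',np.degrees(np.arctan2(d[1],d[0])),np.hypot(*d[:2]),(S['hR']+S['hL'])/2)
d=S['hT']-(S['hR']+S['hL'])/2;print(np.degrees(np.arctan2(d[1],d[0])),np.hypot(*d[:2]))
"
```

```text
hub [0.4639 0.0691 0.078 ]
collar [0.4637 0.0701 0.083 ]
shaft [0.4636 0.0705 0.118 ]
pin [0.4908 0.0587 0.091 ]
hT [ 0.4611 -0.0009  0.1792]
hL [ 0.4339 -0.0332  0.1792]
hR [ 0.4941 -0.0275  0.1792]
pin ang -22.52089223135933 0.029264335475146994
hole ang 5.413156361733392 0.0604825387924033 [ 0.46402714 -0.03034517  0.1792    ]
95.70905253100655 0.029566318461719553
```

```bash
python3 -m crank '[[[0.6,0.05,0],0],[[0.7,0.06,0],0],[[0.7,0.06,0],0],[[0.7,0.06,0],0],[[0.63,0.06,0],0],[[0,0,0],0.7],[[0,0,0],0.7],[[0,0,0],0.7],[[0,0,0],0.7],[[0,0,0],0.7],[[0,0,0],0],[[0,0,0],0]]' && python3 -m crank '[[[0,0,0.5],0],[[0,0,0.5],0],[[0,0,0.4],0],[[0,0,0.2],0],[[0,0,0],0],[[0,0,0],0]]'
python3 -c "
from h import *
im=cv2.cvtColor(vision.camera('side'),cv2.COLOR_RGB2BGR);cv2.imwrite('pics/s2.png',im)
im2=cv2.cvtColor(vision.camera('scene'),cv2.COLOR_RGB2BGR)
cv2.imwrite('pics/s2c.png',np.hstack([cv2.resize(i[110:260,170:300],None,fx=3,fy=3,interpolation=cv2.INTER_CUBIC) for i in(im2,im)]))"
```

```text
time: 9.38
ee_pos: [0.4628, 0.07, 0.1899]
eef_rot: [0.832, 0.554, -0.0, -0.0]
ft_force: [0.1, 0.8, -2.4]
width: 0.023
grip_force: 45.0
time: 10.12
ee_pos: [0.463, 0.0701, 0.1423]
eef_rot: [0.833, 0.554, 0.0, 0.0]
ft_force: [0.1, -0.1, -2.7]
width: 0.023
grip_force: 45.0
```

View pics/s2c.png

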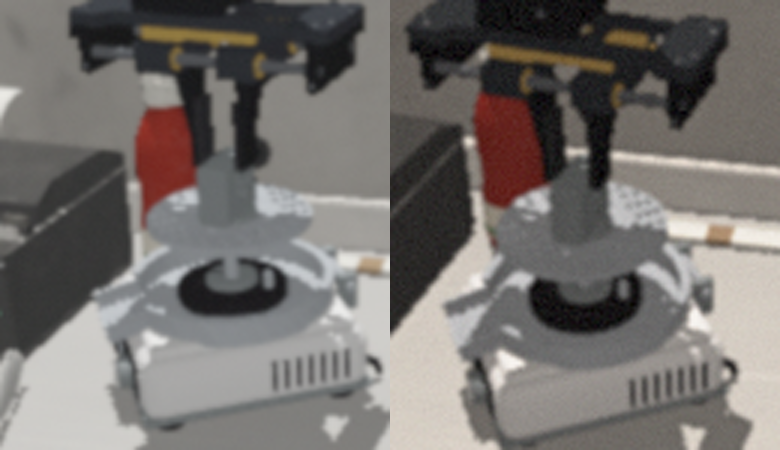

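The disc sits above the shaft, centred in both views, and the red bottle is clear. Lowering with force checks.

```bash
python3 -m crank '[[[0,0,0.2],0],[[0,0,0.2],0],[[0,0,0.2],0],[[0,0,0.2],0],[[0,0,0],0]]' && python3 -m crank '[[[0,0,0.13],0],[[0,0,0.13],0],[[0,0,0],0]]'
```

```text
time: 10.85
ee_pos: [0.4623, 0.0701, 0.1174]
eef_rot: [0.833, 0.554, -0.0, -0.0]
ft_force: [0.2, 0.3, -1.3]
width: 0.0232
grip_force: 45.0
time: 11.22
ee_pos: [0.4625, 0.0701, 0.1098]
eef_rot: [0.833, 0.554, -0.0, -0.0]
ft_force: [-0.3, 0.3, -2.7]
width: 0.0232
grip_force: 45.0
```

```bash
python3 -m crank '[[[0,0,0.08],0],[[0,0,0.08],0],[[0,0,0.08],0],[[0,0,0],0]]'
```

```text
time: 11.72
ee_pos: [0.4625, 0.07, 0.1027]
eef_rot: [0.833, 0.554, -0.0, -0.0]
ft_force: [-0.5, 1.7, -3.5]
width: 0.023
grip_force: 45.0
```

```bash
python3 -m crank '[[[0,0,0.07],0],[[0,0,0.07],0],[[0,0,0],0]]' && python3 -m crank '[[[0,0,0.06],0],[[0,0,0.06],0],[[0,0,0],0],[[0,0,0],0]]'
```

```text
time: 12.1
ee_pos: [0.4627, 0.0701, 0.0987]
eef_rot: [0.833, 0.554, 0.0, 0.0]
ft_force: [-0.9, 2.2, -1.2]
width: 0.0231
grip_force: 45.0
time: 12.6
ee_pos: [0.4629, 0.0703, 0.0957]
eef_rot: [0.833, 0.554, 0.0, 0.0]
ft_force: [-4.1, 1.7, 6.0]
width: 0.0226
grip_force: 45.0
```

```bash
python3 -m crank '[[[0,0,0.06],0],[[0,0,0],0],[[0,0,0],0]]' && python3 -m crank '[[[0,0,0.05],0],[[0,0,0],0],[[0,0,0],0]]'
```

```text
time: 12.98
ee_pos: [0.4629, 0.0703, 0.094]
eef_rot: [0.833, 0.554, 0.0, 0.0]
ft_force: [-3.7, 0.9, 7.4]
width: 0.0229
grip_force: 45.0
time: 13.35
ee_pos: [0.463, 0.0703, 0.0937]
eef_rot: [0.833, 0.554, -0.0, 0.001]
ft_force: [-11.9, 0.6, 23.4]
width: 0.0228
grip_force: 45.0
```

```bash
python3 -m crank '[[[0,0,0.04],0],[[0,0,0],0],[[0,0,0],0]]' && python3 -m crank '[[[0,0,0],0],[[0,0,0],0],[[0,0,0],0],[[0,0,0],0],[[0,0,0],0],[[0,0,0],0]]' 0.6 && python3 -m crank '[[[0,0,-0.4],0],[[0,0,-0.8],0],[[0,0,-0.8],0],[[0,0,-0.8],0],[[0,0,-0.5],0],[[0,0,0],0],[[0,0,0],0]]'
```

```text
time: 13.72
ee_pos: [0.4631, 0.0703, 0.0935]
eef_rot: [0.833, 0.554, -0.0, 0.001]
ft_force: [-17.5, -1.6, 38.4]
width: 0.0231
grip_force: 45.0
time: 14.48
ee_pos: [0.4627, 0.07, 0.0906]
eef_rot: [0.833, 0.554, -0.0, -0.0]
ft_force: [1.0, 0.5, -0.5]
width: 0.0523
grip_force: 0.0
time: 15.35
ee_pos: [0.4622, 0.0699, 0.1889]
eef_rot: [0.833, 0.553, -0.0, -0.0]
ft_force: [0.7, 0.6, -0.4]
width: 0.0521
grip_force: 0.0
```

```bash
python3 -m crank '[[[-0.9,0,0],0],[[-0.9,0,0],0],[[-0.9,0,0],0],[[-0.9,0,0],0],[[0,0,0],0],[[0,0,0],0]]'; python3 -c "
from h import *
z=lambda i,y,x:cv2.resize(i[y:y+70,x:x+90],(450,350),interpolation=cv2.INTER_CUBIC)[:300,:400]
a=vision.camera('scene')[:,:,::-1];b=vision.camera('side')[:,:,::-1];w=shot('w3')
cv2.imwrite('pics/f1.png',np.vstack([np.hstack([z(a,160,205),z(b,165,192)]),np.hstack([cv2.resize(w,(400,300)),cv2.resize(a,(400,300))])]))"
```

```text
time: 16.1
ee_pos: [0.4208, -0.0289, 0.1892]
eef_rot: [0.833, 0.554, -0.0, -0.0]
ft_force: [-0.7, 0.3, -0.5]
width: 0.0522
grip_force: 0.0
```

View pics/f1.png

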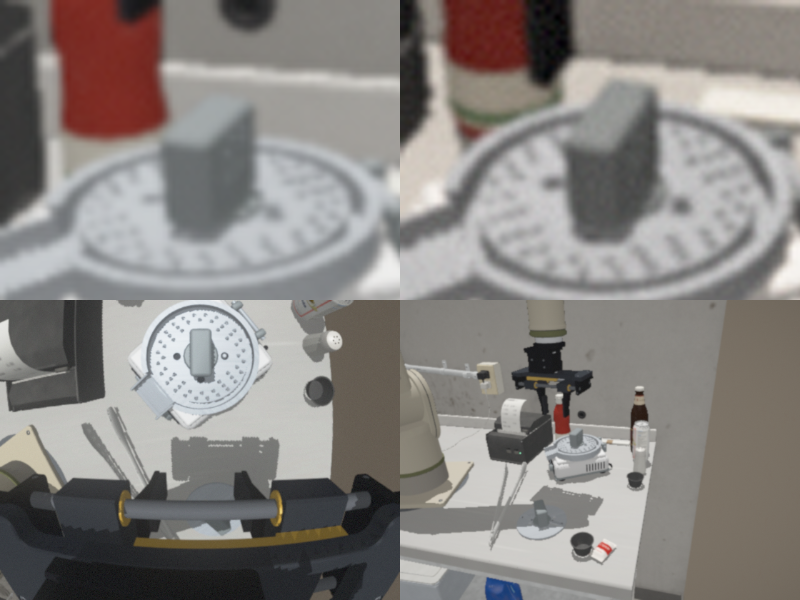

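The disc lies inside the bowl with the pin showing in its right-hand hole, and nothing has been knocked over. To confirm it is fully home, I'll press the grip's flat top centrally with shut fingers. It should stand at z = 0.127.

```bash
python3 -m crank '[[[0.9,0.01,0],0],[[0.9,0.01,0],0],[[0.9,0.01,0],0],[[0.9,0.01,0],0],[[0,0,0],0],[[0,0,0],0],[[0,0,0],0],[[0,0,0],0]]' 0 10 && python3 -m crank '[[[0,0,0.5],0],[[0,0,0.6],0],[[0,0,0.5],0],[[0,0,0.3],0],[[0,0,0],0],[[0,0,0],0]]' && python3 -m crank '[[[0,0,0.07],0],[[0,0,0.05],0],[[0,0,0],0],[[0,0,0],0]]'
```

```text
time: 17.25
ee_pos: [0.4637, 0.069, 0.1897]
eef_rot: [0.833, 0.553, -0.0, 0.0]
ft_force: [-0.1, 0.1, -0.8]
width: 0.0005
grip_force: 0.0
time: 18.0
ee_pos: [0.4641, 0.0697, 0.133]
eef_rot: [0.833, 0.554, 0.0, 0.0]
ft_force: [0.1, 0.6, 0.5]
width: 0.0005
grip_force: 0.0
time: 18.5
ee_pos: [0.4638, 0.0696, 0.1291]
eef_rot: [0.833, 0.554, 0.0, 0.0]
ft_force: [0.7, -0.7, -0.4]
width: 0.0005
grip_force: 0.0
```

```bash
python3 -m crank '[[[0,0,0.06],0],[[0,0,0],0],[[0,0,0],0]]' && python3 -m crank '[[[0,0,0.04],0],[[0,0,0],0],[[0,0,0],0]]'
```

```text
time: 18.88
ee_pos: [0.4638, 0.0696, 0.1272]
eef_rot: [0.833, 0.554, -0.0, -0.0]
ft_force: [0.2, -0.2, 0.4]
width: 0.0007
grip_force: 0.0
time: 19.25
ee_pos: [0.4638, 0.0696, 0.126]
eef_rot: [0.833, 0.554, -0.0, 0.0]
ft_force: [1.1, -0.2, 0.7]
width: 0.0005
grip_force: 0.0
```

```bash
python3 -m crank '[[[0,0,0.03],0],[[0,0,0],0],[[0,0,0],0]]' && python3 -m crank '[[[0,0,0.03],0],[[0,0,0],0],[[0,0,0],0]]'
```

```text
time: 19.62
ee_pos: [0.4638, 0.0696, 0.1251]
eef_rot: [0.833, 0.554, -0.0, 0.0]
ft_force: [0.3, -0.3, -0.2]
width: 0.0007
grip_force: 0.0
time: 20.0
ee_pos: [0.4638, 0.0696, 0.1242]
eef_rot: [0.833, 0.554, -0.0, 0.0]
ft_force: [0.7, 0.4, 0.6]
width: 0.0005
grip_force: 0.0
```

```bash
python3 -m crank '[[[0,0,0.04],0],[[0,0,0],0],[[0,0,0],0]]' && python3 -m crank '[[[0,0,0.04],0],[[0,0,0],0],[[0,0,0],0]]'; python3 -c "
from h import *
z=lambda i,y,x:cv2.resize(i[y:y+100,x:x+100],(400,400),interpolation=cv2.INTER_CUBIC)
a=vision.camera('scene')[:,:,::-1];b=vision.camera('side')[:,:,::-1]
cv2.imwrite('pics/f2.png',np.hstack([z(a,130,200),z(b,130,190)]))"
```

```text
time: 20.38
ee_pos: [0.4638, 0.0696, 0.123]
eef_rot: [0.833, 0.554, -0.0, 0.0]
ft_force: [-0.2, 0.4, 0.0]
width: 0.0005
grip_force: 0.0
time: 20.75
ee_pos: [0.4638, 0.0696, 0.1218]
eef_rot: [0.833, 0.554, 0.0, 0.0]
ft_force: [-0.5, 0.5, -0.4]
width: 0.0004
grip_force: 0.0
```

View pics/f2.png

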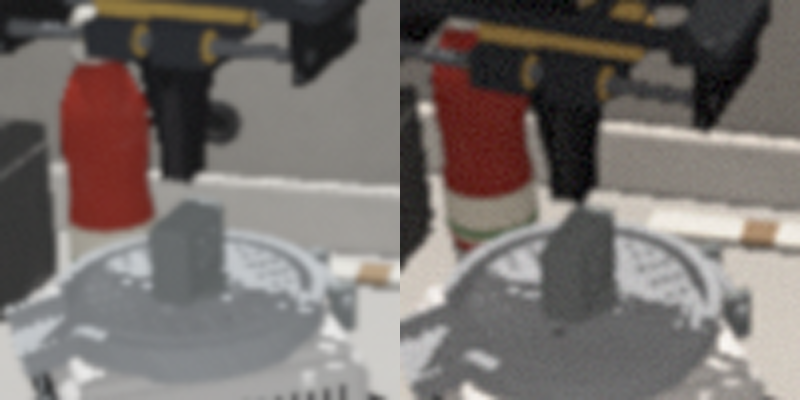

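The shut fingertips, at (245,175) in the scene view and (233,180) in the side view, appear to stand clear above or behind the bar's top. I'll triangulate both.

```bash
python3 -c "
from h import *
print('tip',tri((245,175),(233,180)))
for n,pz in (('scene',0),('side',0)):
    m=vision.camera_model(n);
    for X in ([.4638,.0696,.1218],[.4638,.0696,.127],[.4637,.070,.127]):
        v=K(m)@(m['camera_from_world']@[*X,1])[:3];print(n,X,v[:2]/v[2])
# bar top corners scene / side from f2
print(onz('scene',(200+187/4,130+213/4),.127),onz('side',(190+188/4,130+217/4),.127))
print(tri((200+187/4,130+213/4),(190+188/4,130+217/4)))
"
```

```text
tip [0.46295546 0.06232711 0.14941569]
scene [0.4638, 0.0696, 0.1218] [246.01238235 185.5255465 ]
scene [0.4638, 0.0696, 0.127] [245.87250583 183.33418145]
scene [0.4637, 0.07, 0.127] [245.8350195 183.262669 ]
side [0.4638, 0.0696, 0.1218] [234.55156726 189.1803092 ]
side [0.4638, 0.0696, 0.127] [234.40567841 187.11205733]
side [0.4637, 0.07, 0.127] [234.35894274 187.0085264 ]
[0.46569277 0.06990819 0.127     ] [0.46919612 0.08017292 0.127     ]
[0.46623607 0.09547678 0.11649746]
```

```bash
python3 -c "
from h import *
print(r.pinch_z)"; python3 -m crank '[[[0,0,0.1],0],[[0,0,0.1],0],[[0,0,0],0],[[0,0,0],0]]' && python3 -m crank '[[[0,0,0.07],0],[[0,0,0.07],0],[[0,0,0],0]]'
```

```text
0.0187
time: 21.35
ee_pos: [0.4638, 0.0696, 0.1158]
eef_rot: [0.833, 0.554, 0.0, 0.0]
ft_force: [0.2, -0.1, -0.6]
width: 0.0008
grip_force: 0.0
time: 21.72
ee_pos: [0.4637, 0.0696, 0.1114]
eef_rot: [0.833, 0.554, -0.0, -0.0]
ft_force: [0.7, 0.7, 0.2]
width: 0.0004
grip_force: 0.0
```

```bash
python3 -m crank '[[[0,0,0.06],0],[[0,0,0.06],0],[[0,0,0],0]]' && python3 -m crank '[[[0,0,0.05],0],[[0,0,0],0],[[0,0,0],0]]' && python3 -m crank '[[[0,0,0.05],0],[[0,0,0],0],[[0,0,0],0]]'
```

```text
time: 22.1
ee_pos: [0.4637, 0.0696, 0.1078]
eef_rot: [0.833, 0.554, -0.0, -0.0]
ft_force: [-0.5, -1.2, -0.3]
width: 0.0007
grip_force: 0.0
time: 22.48
ee_pos: [0.4638, 0.0696, 0.1066]
eef_rot: [0.833, 0.554, 0.0, 0.0]
ft_force: [0.7, 0.4, 0.6]
width: 0.0003
grip_force: 0.0
time: 22.85
ee_pos: [0.4638, 0.0696, 0.105]
eef_rot: [0.833, 0.554, -0.0, 0.0]
ft_force: [-0.1, -0.9, 0.4]
width: 0.0004
grip_force: 0.0
```

```bash
python3 -m crank '[[[0,0,0.05],0],[[0,0,0],0],[[0,0,0],0]]' && python3 -m crank '[[[0,0,0.05],0],[[0,0,0],0],[[0,0,0],0]]'  && python3 -m crank '[[[0,0,0.05],0],[[0,0,0],0],[[0,0,0],0]]'; python3 -c "
from h import *
z=lambda i,y,x:cv2.resize(i[y:y+100,x:x+100],(400,400),interpolation=cv2.INTER_CUBIC)
a=vision.camera('scene')[:,:,::-1];b=vision.camera('side')[:,:,::-1]
cv2.imwrite('pics/f3.png',np.hstack([z(a,130,200),z(b,130,190)]))"
```

```text
time: 23.22
ee_pos: [0.4638, 0.0696, 0.1035]
eef_rot: [0.833, 0.554, -0.0, 0.0]
ft_force: [-0.6, 0.1, 0.5]
width: 0.0007
grip_force: 0.0
time: 23.6
ee_pos: [0.4638, 0.0696, 0.102]
eef_rot: [0.833, 0.554, 0.0, 0.0]
ft_force: [0.2, -0.3, -0.6]
width: 0.0006
grip_force: 0.0
time: 23.98
ee_pos: [0.4638, 0.0696, 0.1005]
eef_rot: [0.833, 0.554, -0.0, 0.0]
ft_force: [0.1, 0.1, -0.2]
width: 0.0005
grip_force: 0.0
```

View pics/f3.png

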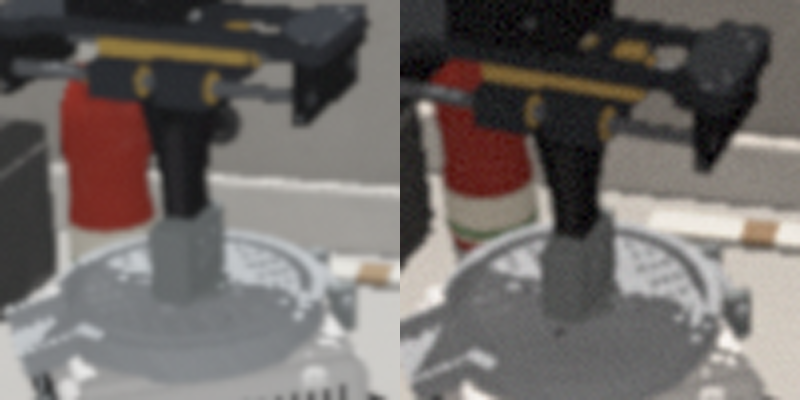

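The shut tips are now almost on the bar's top (scene crop (187,216)), so with the fingers shut they end about 25 mm above the reported TCP. I'll go on in small steps.

```bash
python3 -m crank '[[[0,0,0.04],0],[[0,0,0],0],[[0,0,0],0]]' && python3 -m crank '[[[0,0,0.04],0],[[0,0,0],0],[[0,0,0],0]]'
```

```text
time: 24.45
ee_pos: [0.4638, 0.0696, 0.0994]
eef_rot: [0.833, 0.554, 0.0, 0.0]
ft_force: [0.4, -0.0, 1.0]
width: 0.0007
grip_force: 0.6
time: 24.82
ee_pos: [0.464, 0.0696, 0.0993]
eef_rot: [0.833, 0.554, -0.0, 0.0]
ft_force: [-6.0, -2.2, 15.1]
width: 0.0006
grip_force: 8.1
```

```bash
python3 -m crank '[[[0,0,0.04],0],[[0,0,0],0],[[0,0,0],0]]' && python3 -m crank '[[[0,0,-0.3],0],[[0,0,-0.9],0],[[0,0,-0.9],0],[[0,0,-0.9],0],[[-0.9,0,0],0],[[-0.9,0,0],0],[[-0.9,0,0],0],[[-0.9,0,0],0],[[0,0,0],0],[[0,0,0],0]]'; python3 -c "
from h import *
z=lambda i,y,x:cv2.resize(i[y:y+75,x:x+100],(400,300),interpolation=cv2.INTER_CUBIC)
a=vision.camera('scene')[:,:,::-1];b=vision.camera('side')[:,:,::-1];w=shot('w4')
cv2.imwrite('pics/f4.png',np.vstack([np.hstack([z(a,165,200),z(b,165,190)]),np.hstack([cv2.resize(w,(400,300)),cv2.resize(a,(400,300))])]))"
```

```text
time: 25.2
ee_pos: [0.4641, 0.0696, 0.0991]
eef_rot: [0.833, 0.554, -0.0, 0.001]
ft_force: [-13.6, -2.1, 30.8]
width: 0.0006
grip_force: 15.4
time: 26.45
ee_pos: [0.4222, -0.0294, 0.187]
eef_rot: [0.833, 0.554, 0.0, 0.0]
ft_force: [0.1, 0.6, -0.3]
width: 0.0006
grip_force: 0.0
```

View pics/f4.png

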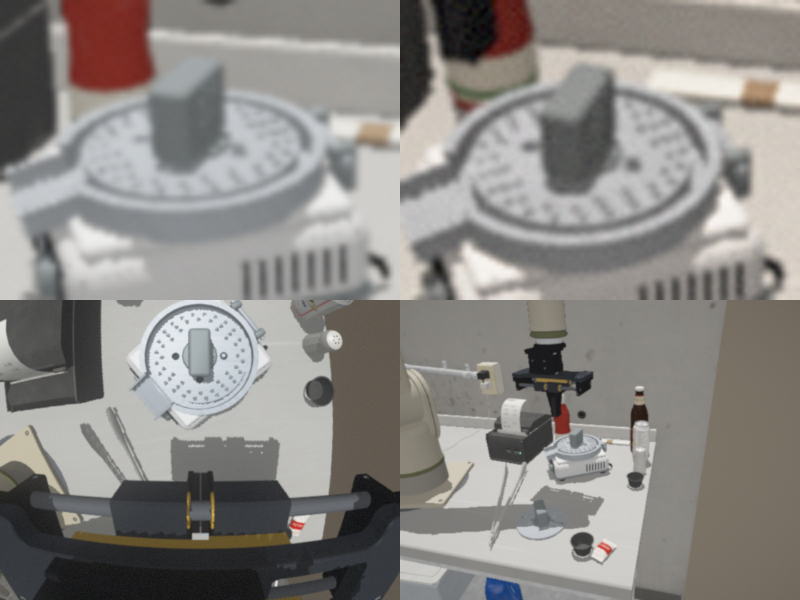

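Under 31 N the disc did not sink any further. It sits level and flush in the bowl with the pin in its hole, and everything else stands as before. Handing in.

```bash
python3 -c "
from bench import r
print(r.close_job())"
```

```text
the job is handed in; nothing more can be done
None
```

The grating disc is on the shaft and over the drive pin, pressed down to a firm stop and released; it looks level in the pictures. The slicing disc was left where it lay, nothing was knocked over, and the job was handed in at about 26.6 s.

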